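# Stack two toothed filter plates on a splined hub, tabs alternating

### The arm

A 6-joint arm with a two-finger parallel gripper is mounted at the origin on a cart in front of the work surface, level with it; the furniture and walls round the work are solid. World frame = base frame: x ahead of the robot, y to its left, z up, the work surface at z = 0. Lengths are in m, angles in rad, forces in N, time in s.
With the tool pointing down it reaches from about 0.35 to 0.775 m from the base axis. Payload 5.5 kg.
Tool frame: the origin (TCP) lies at the very end of the fingers, on their centre line; the grasp point (between the pads) lies env.pinch_z behind it (env.pinch_z is the distance from the TCP to the grasp point, in m); z points along the fingers, y is the line along which they close (so a half turn about z gives the same grasp; the last joint's range is limited). The gripper opens to 85 mm and grips with 20 to 120 N. Pads are 22 mm wide; open, the fingers measure 114 mm over their backs; the gripper's body (76 mm by 85 mm) begins 54 mm behind the grasp point. The pads swing forward as they close: fully open they stand 13 mm farther back than shut.
Start: joints at [1.174, 0.313, 0.046, 1.304, 0, 1.431], TCP at [0.146, 0.556, 0.231] pointing down, gripper open.
Joint ranges: [-2.76, 2.76], [-0.86, 1.69], [-1.03, 1.26], [-2.2, 2.34], [-1.47, 1.5], [-3.14, 3.14]. Speed limits (rad/s): [2.57, 2.57, 3.14, 3.14, 3.14, 3.14].

### API

Orientations are given as a unit quaternion [w, x, y, z].
In Python, from workcell import env, eyes gives the robot as it stands.
- The arm moves only by the shell command python3 -m jog 'ROWS' [FORCE]. ROWS is JSON, one flat list of numbers, 7 for each row, row after row: the shift along the world's x, y, z as a fraction of full scale, then the turn, a rotation vector about the world's x, y, z as a fraction of full scale, then the opening, from -1 (shut) to 1 (fully open), so that 0 is half open. A call has 1 to 12 rows; each row is the pose to reach, as a shift and turn from the pose commanded when the call began, turning the shorter way round; what a row does not reach only later rows make up. Full scale, the value 1, is 20 cm for a shift and pi rad for a turn. A row lasts 1/12 s, in which the tool goes at most 41.7 mm and 7.16 degrees, less where a joint would pass 70% of its speed; a pose out of reach is approached as far as the arm can. A call with a number of a shift or a turn outside -1 to 1 is refused whole. A call with a gripper value outside its range is refused whole. The fingers move at their own pace and stop on an object; FORCE is the grip in N (left out, the last holds). Time passes only in rows, so rows that repeat a pose let the fingers close. It gives the time, the measured TCP pose, the force, the opening and the grip force at its end, in the units of the state.
- env.get_state(): the state, without advancing time (a new reading comes with each control period).
- eyes.read_camera(name): name is "scene" or "side" or "wrist"; returns (picture, depth): 384x512x3 uint8, red, green, blue; 384x512 float32, m along the optical axis (not along the pixel's ray), 0 where there is no reading.
- eyes.calibration(name): a dict with "fx", "fy", "cx", "cy" (pixels), "R" (3x3) and "t" (3): a world point X has camera coordinates R X + t; the wrist camera has in their place "tool_from_camera" (4x4, takes a point from camera to tool coordinates, whose origin is the TCP and whose axes are the flange's). Camera axes: x right, y down, z forward; pixel columns grow to the right and rows downward; lengths in m; the calibration is good to about 2 mm. A picture is of the moment at which its call begins: read the wrist's pose just before it. calibration takes no time and is no camera call.
- env.hand_in(): hands the job in; it is judged then, once.
The state is a dict: "clock": time; "joint_pos": joint angles; "qvel": joint speeds; "tau": joint torques, N m; "tcp_pos": TCP position; "orientation": TCP orientation; "wrist_force": force on the tool from outside, world axes, zero at the start; "ft_torque": the same for the moment, N m; "finger_gap": finger opening in m; "grip_force": force on a finger pad.
Only numpy, scipy, OpenCV 4.12 (cv2) and the standard library are available. Lean on these libraries where they do the work, as an engineer would, in place of code of your own. Each camera call takes 0.05 s, during which the arm holds its last target. There are 200 camera calls.

### The job

Build up the filter stack on the splined hub of the blue stand: first slide the red filter disc fully home onto the steel plate already there, with its tab pointing opposite to that plate's tab, then the loose steel separator plate fully home on top of it, with its tab pointing the same way as the bottom plate's. The hub is turned by some unknown angle on its stand, so feel gently for its splines and never push a plate against the stack with more than 25 N. Do not knock over the sample bottle.

Things in the scene. Friction and masses are not known exactly. Their poses are not given: they have to be found in the camera images.
- stand: fixed stand: blue square base 110x110x12 mm, aluminium splined hub upright in its middle. Origin: centre of the underside, z up; a white mark on the base shows its +x side. A steel plate like the loose ones is already fitted on the hub (20 to 28 mm above the origin). The hub is sprung: pushed down, it starts to sink at about 5 N, then 1.5 N per mm, with a hard stop at 8 mm.
- hub_base (a point): point on the hub axis at the base's top, 12 mm above the stand's origin, axes of the stand. The hub stands turned from the stand by an unmeasured angle of up to 0.45 rad either way: the fitted plate's tab and one of the four splines point that far to one side of the stand's +x. Its stiff bearing slips only above 0.8 N m.
- filter_disc: loose red eight-sided ring, about 60 g, 8 mm thick, 56 mm across flats; a 14 mm wide tab reaches 44 mm from the centre along +x. Origin: centre of underside, z up. Grip the flats at +y and -y. Four inner teeth (14 mm radius) at 45 degrees, spline slots along x and y (19.5 mm radius): it drops on within 0.06 rad of the splines, play about 1 mm. Home: underside 28 mm above the stand's origin.
- filter_disc_tab (a point): end of the red disc's tab, 44 mm from its centre, at half thickness
- separator_plate: loose steel-grey eight-sided ring plate, about 100 g, the same shape, frame and sizes as the red disc. Home: on top of the red disc, underside 36 mm above the stand's origin.
- separator_plate_tab (a point): end of the loose steel plate's tab, 44 mm from its centre, at half thickness
- sample_bottle: loose white bottle with a blue cap, 46 mm across, 99 mm tall, standing behind the stand; bystander. Origin at the centre of its underside, z up
- spline_top (a point): point on the hub axis level with the flat spline tops, 52 mm above the stand's origin (fixed to the stand). Core 12.7 mm radius; four splines 7 mm wide, 90 degrees apart, out to 18.7 mm radius, from the fitted plate up to here. Above here the core is a plain pilot nose, straight for 6 mm, then tapered to 8 mm radius at 12 mm. A misaligned plate rests here.
Things that resemble listed ones, but are neither listed nor needed, are in the scene too. Of the things that look like the separator_plate, take the one that is farthest to the robot's left at the start.

How it is judged:
On the way, in this order (a step that is already met when the one before it is completed fails the run):
1. the red disc is fully home on the bottom plate, tab opposite to the bottom plate's (horizontal distance between filter_disc and hub_base below 0.003 m and z of filter_disc in the frame of stand below 0.03 m and x of filter_disc_tab in the frame of stand below -0.033 m), for 0.2 s.
2. the loose steel plate is fully home on the red disc, tab the same way as the bottom plate's (horizontal distance between separator_plate and hub_base below 0.003 m and z of separator_plate in the frame of stand below 0.0385 m and x of separator_plate_tab in the frame of stand above 0.033 m), for 0.2 s.
At the end, for the whole second after the job is handed in: Both plates at rest and flat, within 3 mm of the hub axis; undersides below 30 mm (red) and 38.5 mm (steel, on top) above the stand's origin; red tab end over 33 mm to the stand's -x side of the axis, steel tab end over 33 mm to its +x side; bottle upright (all of step 1 and all of step 2 and angle between each of filter_disc, separator_plate's own z axis and vertical below 0.08 rad and z of separator_plate in the frame of filter_disc above 0.005 m and linear speed of each of filter_disc, separator_plate below 0.01 m/s and angle between sample_bottle's own z axis and vertical below 0.3 rad); the robot touches nothing.
It fails at once if the red disc is pressed against the hub or stack with more than 25 N (contact force between filter_disc and stand above 25 N).
It fails at once if the steel plate is pressed against the hub with more than 25 N (contact force between separator_plate and stand above 25 N).
It fails at once if the two plates are pressed together with more than 25 N (contact force between separator_plate and filter_disc above 25 N).
It fails at once if the sample bottle is knocked over (angle between sample_bottle's own z axis and vertical above 0.5 rad).
It also fails if it takes over 64 s, if anything falls off the work surface, if the arm or the gripper's body presses on something with over 40 N, if the wrist force passes 120 N, or if a joint passes its speed limit or range.

## Working session

There is one attempt and no reset: what is moved stays moved. The work goes in short steps, Python scripts to look and compute and a shell command to move; the robot and the scene stay as the last step left them, time stands still between calls to the robot, and variables do not carry over. Pictures are saved under pics/ and viewed, at most 10 in all, crops included, and the job is handed in when it is done.

```bash
mkdir -p pics; ls
python3 - <<'E'
from workcell import env, eyes
import cv2,numpy as np
s=env.get_state();print({k:np.round(v,3).tolist() for k,v in s.items()},env.pinch_z)
ims=[]
for n in("scene","side"):
    p,d=eyes.read_camera(n);np.savez(f"{n}.npz",p=p,d=d)
    cv2.imwrite(f"pics/{n}0.png",p[:,:,::-1]);c=eyes.calibration(n);print(n,{k:np.round(v,3).tolist() for k,v in c.items()})
E
```

```text
pics
{'clock': 0.0, 'joint_pos': [1.174, 0.314, 0.045, 1.304, 0.0, 1.431], 'qvel': [-0.001, 0.002, -0.0, -0.001, -0.001, -0.001], 'tau': [-0.0, -48.063, 29.853, 0.02, -0.0, 0.0], 'tcp_pos': [0.146, 0.556, 0.23], 'orientation': [-0.0, 0.128, 0.992, -0.001], 'wrist_force': [-1.176, -0.813, 0.513], 'ft_torque': [-0.01, -0.004, -0.022], 'grip_force': 0.0, 'finger_gap': 0.085} 0.0187
scene {'fx': 372.622, 'fy': 372.622, 'cx': 262.219, 'cy': 190.694, 'R': [[0.643, -0.766, 0.007], [-0.48, -0.41, -0.775], [0.597, 0.495, -0.631]], 't': [-0.492, 0.293, 0.597]}
side {'fx': 460.226, 'fy': 460.226, 'cx': 248.492, 'cy': 183.603, 'R': [[0.977, -0.211, -0.025], [-0.126, -0.484, -0.866], [0.17, 0.849, -0.5]], 't': [-0.598, 0.06, 1.032]}
```

View pics/scene0.png

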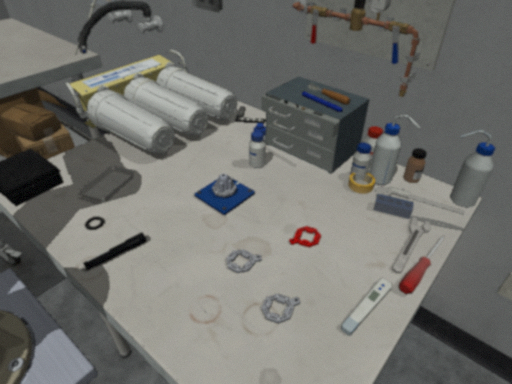

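View pics/side0.png

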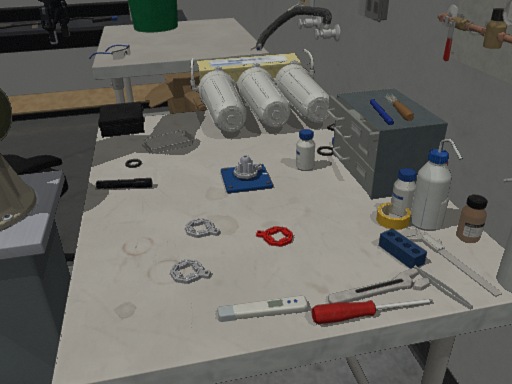

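```bash
cat > h.py <<'E'
import numpy as np
from workcell import env,eyes
def cloud(n):
    f=np.load(f"{n}.npz");p,d=f["p"],f["d"];c=eyes.calibration(n)
    v,u=np.mgrid[:384,:512];X=np.stack([(u-c["cx"])/c["fx"]*d,(v-c["cy"])/c["fy"]*d,d],-1)
    return p.astype(int),d,(X-c["t"])@np.array(c["R"])
E
python3 - <<'E'
from h import *
px={"scene":dict(red=(306,237),A=(240,261),B=(279,307),stand=(224,193)),"side":dict(red=(278,236),A=(202,228),B=(187,270),stand=(247,178))}
for n in px:
    p,d,W=cloud(n)
    for k,(u,v) in px[n].items():
        r=28 if k!='stand' else 34
        w=W[v-r:v+r,u-r:u+r].reshape(-1,3);q=p[v-r:v+r,u-r:u+r].reshape(-1,3)
        z0=np.median(w[:,2])
        if k=='red': m=(q[:,0]>q[:,1]+60)
        elif k=='stand': m=(q[:,2]>q[:,0]+40)
        else: m=(w[:,2]>z0+.004)
        a=w[m];print(n,k,"tablez",z0.round(4),m.sum(),"mean",a.mean(0).round(4),"min",a.min(0).round(3),"max",a.max(0).round(3),"pctz",np.percentile(a[:,2],[10,50,90]).round(4))
        if k!='stand':
            c=(a[:,:2].min(0)+a[:,:2].max(0))/2
E
```

```text
scene red tablez 0.0006 321 mean [ 0.6049 -0.2594  0.0096] min [ 0.1   -0.552 -0.   ] max [ 0.639 -0.231  0.608] pctz [0.0051 0.008  0.0095]
scene A tablez 0.0008 413 mean [ 0.4574 -0.205   0.0226] min [ 0.1   -0.552  0.005] max [ 0.503 -0.164  0.608] pctz [0.0063 0.0083 0.0098]
scene B tablez 0.0008 547 mean [ 0.4249 -0.3263  0.0146] min [ 0.1   -0.552  0.005] max [ 0.467 -0.292  0.608] pctz [0.0065 0.0081 0.0096]
scene stand tablez 0.0014 774 mean [ 0.5823 -0.0288  0.0122] min [ 0.543 -0.071  0.005] max [0.649 0.037 0.027] pctz [0.0104 0.0124 0.0139]
side red tablez 0.001 391 mean [ 0.6104 -0.2636  0.0091] min [ 0.416 -0.974  0.001] max [ 0.644 -0.229  0.553] pctz [0.0046 0.0084 0.0097]
side A tablez 0.0011 354 mean [ 0.4678 -0.2333  0.033 ] min [ 0.416 -0.974  0.005] max [ 0.505 -0.165  0.553] pctz [0.0066 0.0086 0.0102]
side B tablez 0.0011 487 mean [ 0.4317 -0.337   0.0174] min [ 0.399 -0.974  0.005] max [ 0.469 -0.293  0.553] pctz [0.0067 0.0085 0.01  ]
side stand tablez 0.0014 701 mean [ 0.594  -0.0486  0.0174] min [ 0.416 -0.974  0.004] max [0.656 0.036 0.553] pctz [0.009  0.0125 0.0141]
```

```bash
cat >> h.py <<'E'
from scipy.optimize import differential_evolution as DE
def octa(P,ext=0):
    A=np.arange(8)*np.pi/4
    o=(P[:,:1]*np.cos(A)+P[:,1:]*np.sin(A)).max(1)-.028
    t=np.maximum(abs(P[:,1])-.007,np.maximum(P[:,0]-.044,-P[:,0]))
    r=np.hypot(*P.T)
    return np.maximum(np.minimum(o,t),.0155-r), r
def loc(P,x):
    c,s=np.cos(x[2]),np.sin(x[2]);return (P-x[:2])@np.array([[c,-s],[s,c]])
def fit(on,off,c0,rc=.03,fixang=None):
    def cost(x):
        a,ra=octa(loc(on,x));b,rb=octa(loc(off,x))
        return np.clip(a,0,.006).sum()/len(on)+np.clip(-b,0,.006)[rb>.02].sum()/len(on)
    r=DE(cost,[(c0[0]-rc,c0[0]+rc),(c0[1]-rc,c0[1]+rc),(-np.pi,np.pi)],seed=0,maxiter=150,popsize=20,tol=1e-6)
    return r.x,r.fun
def sq(P,h=.055): return np.maximum(abs(P[:,0]),abs(P[:,1]))-h
def fitsq(on,off,c0,rc=.03):
    f=lambda x:np.clip(sq(loc(on,x)),0,.008).sum()+np.clip(-sq(loc(off,x)),0,.008).sum()
    r=DE(f,[(c0[0]-rc,c0[0]+rc),(c0[1]-rc,c0[1]+rc),(-np.pi/4,np.pi/4)],seed=0,maxiter=150,tol=1e-6);return r.x,r.fun/len(on)
E
cat > m.py <<'E'
from h import *
import sys
D=[cloud(n) for n in ("scene","side")]
for src in ([0],[1],[0,1]):
    W=np.concatenate([D[i][2].reshape(-1,3) for i in src]);C=np.concatenate([D[i][0].reshape(-1,3) for i in src])
    def near(c,r): 
        m=np.hypot(W[:,0]-c[0],W[:,1]-c[1])<r;return W[m],C[m]
    for k,c in dict(red=(.605,-.26),A=(.4574,-.205),B=(.425,-.326)).items():
        w,_=near(c,.075);on=w[(w[:,2]>.006)&(w[:,2]<.013),:2];off=w[w[:,2]<.0035,:2]
        print(src,k,[np.round(v,4).tolist() for v in fit(on,off,c)])
    w,q=near((.59,-.03),.11)
    z=w[:,2];blue=q[:,2]>q[:,0]+40
    on=w[(z>.0095)&(z<.016),:2];off=w[z<.004,:2]
    x,f=fitsq(on,off,(.59,-.03));print(src,"stand",x.round(4),f.round(5))
    wh=w[(z>.008)&(z<.017)&(q.min(1)>120)&(sq(loc(w[:,:2],x))<-.002)]
    print(" white local",len(wh),loc(wh[:,:2],x).mean(0).round(3) if len(wh) else 0)
    on=w[(z>.024)&(z<.031),:2];off=w[(z<.016)&(z>.009),:2]
    print(" plate",[np.round(v,4).tolist() for v in fit(on,off,x[:2],.006)])
    m=(z>.045);print(" hub",w[m].mean(0).round(4),w[m][:,2].max() if m.any() else 0)
    w,q=near((.59,.1),.2); m=(w[:,2]>.06)&(w[:,2]<.11);print(" tall",m.sum(),np.median(w[m],0).round(3) if m.any() else 0,w[m].min(0).round(3),w[m].max(0).round(3))
E
python3 m.py
```

```text
[0] red [[0.6145, -0.2582, 2.7069], 0.0002]
[0] A [[0.4649, -0.1921, -0.6499], 0.0001]
[0] B [[0.4267, -0.3208, -0.4657], 0.0001]
[0] stand [ 0.5998 -0.0142 -0.0241] 7e-05
 white local 2 [ 0.05  -0.001]
 plate [[0.5996, -0.0147, 0.3339], 0.0013]
 hub [ 0.5944 -0.0199  0.0562] 0.06613388710116792
 tall 1477 [0.625 0.231 0.086] [ 0.558 -0.025  0.06 ] [0.77  0.299 0.11 ]
[1] red [[0.6158, -0.2591, 2.6848], 0.0002]
[1] A [[0.4668, -0.1929, -0.6592], 0.0003]
[1] B [[0.4279, -0.321, -0.4666], 0.0002]
[1] stand [ 0.6017 -0.0151 -0.0263] 0.00017
 white local 5 [0.045 0.01 ]
 plate [[0.6012, -0.0162, 0.4059], 0.0014]
 hub [ 0.6003 -0.0233  0.0557] 0.0666822350019426
 tall 1280 [0.639 0.228 0.085] [ 0.563 -0.03   0.06 ] [0.771 0.299 0.11 ]
[0, 1] red [[0.6153, -0.2589, 2.6945], 0.0002]
[0, 1] A [[0.4659, -0.1924, -0.6601], 0.0002]
[0, 1] B [[0.4275, -0.3208, -0.4652], 0.0002]
[0, 1] stand [ 0.6004 -0.0145 -0.027 ] 0.00013
 white local 8 [0.048 0.007]
 plate [[0.6, -0.0149, 0.3192], 0.0014]
 hub [ 0.5975 -0.0217  0.0559] 0.0666822350019426
 tall 2757 [0.632 0.229 0.086] [ 0.558 -0.03   0.06 ] [0.771 0.299 0.11 ]
```

```bash
python3 - <<'E'
from h import *
print({k:np.round(v,3).tolist() for k,v in eyes.calibration("wrist").items()})
p,d,W=cloud("side")
for n,b in dict(bottle=(130,170,295,315),cyl=(55,130,200,330)).items():
    w=W[b[0]:b[1],b[2]:b[3]].reshape(-1,3);w=w[w[:,2]>.03];print(n,np.median(w,0).round(3),np.percentile(w,[2,98],axis=0).round(3))
E
python3 -m jog '[0.4,-0.5,0.2,0,0,0,1, 0.8,-1,0.2,0,0,0,1, 0.8,-1,0.2,0,0,0,1, 0.8,-1,0.2,0,0,0,1, 0.8,-1,0.2,0,0,0,1, 0.8,-1,0.2,0,0,0,1, 0.8,-1,0.2,0,0,0,1]'
```

```text
{'fx': 318.209, 'fy': 318.209, 'cx': 252.897, 'cy': 190.399, 'tool_from_camera': [[0.001, -0.946, -0.325, 0.084], [1.0, 0.001, -0.0, -0.001], [0.0, -0.325, 0.946, -0.142], [0.0, 0.0, 0.0, 1.0]]}
bottle [ 0.754 -0.004  0.068] [[ 0.737 -0.014  0.031]
 [ 0.777  0.019  0.1  ]]
cyl [0.726 0.346 0.101] [[0.563 0.223 0.037]
 [0.901 0.595 0.132]]
clock: 0.68
tcp_pos: [0.3088, 0.3525, 0.2719]
orientation: [0.001, 0.13, 0.991, -0.0]
wrist_force: [-0.0, 0.0, -0.6]
finger_gap: 0.0857
grip_force: 0.0
```

```bash
python3 -m jog '[0.55,-0.9,0,0,0,-0.03,1, 0.55,-0.9,0,0,0,-0.06,1, 0.55,-0.9,0,0,0,-0.06,1, 0.55,-0.9,0,0,0,-0.06,1, 0.55,-0.9,0,0,0,-0.06,1, 0.55,-0.9,0,0,0,-0.06,1]'
python3 -m jog '[0.55,-0.9,0,0,0,0,1, 0.55,-0.9,0,0,0,0,1, 0.55,-0.9,0,0,0,0,1, 0.55,-0.9,0,0,0,0,1, 0.55,-0.9,0,0,0,0,1, 0.55,-0.9,0,0,0,0,1, 0.55,-0.9,0,0,0,0,1]'
cat >> h.py <<'E'
def wrist(fn=None):
    import cv2
    s=env.get_state();p,d=eyes.read_camera("wrist");c=eyes.calibration("wrist")
    w,x,y,z=s["orientation"]
    from scipy.spatial.transform import Rotation as Ro
    T=np.eye(4);T[:3,:3]=Ro.from_quat([x,y,z,w]).as_matrix();T[:3,3]=s["tcp_pos"];T=T@np.array(c["tool_from_camera"])
    v,u=np.mgrid[:384,:512];X=np.stack([(u-c["cx"])/c["fx"]*d,(v-c["cy"])/c["fy"]*d,d],-1)
    if fn: cv2.imwrite(fn,p[:,:,::-1])
    W=X@T[:3,:3].T+T[:3,3];W[d==0]=9
    return p.astype(int),d,W,T
E
python3 - <<'E'
from h import *
p,d,W,T=wrist("pics/w1.png");np.savez("w1.npz",p=p,W=W)
W=W.reshape(-1,3);q=p.reshape(-1,3)
def near(c,r):
    m=np.hypot(W[:,0]-c[0],W[:,1]-c[1])<r;return W[m],q[m]
w,_=near((.6,-.015),.11);z=w[:,2];print("table",np.median(z[z<.006]))
x,f=fitsq(w[(z>.0095)&(z<.016),:2],w[z<.004,:2],(.6,-.015));print("stand",x.round(4),f)
on=w[(z>.024)&(z<.032),:2];off=w[(z<.016)&(z>.009),:2]
print(" plate",[np.round(v,4).tolist() for v in fit(on,off,x[:2],.006)])
for k,c in dict(red=(.615,-.259),A=(.466,-.1925)).items():
    w,_=near(c,.075);on=w[(w[:,2]>.006)&(w[:,2]<.013),:2];off=w[w[:,2]<.0035,:2]
    if len(on)>100:print(k,len(on),[np.round(v,4).tolist() for v in fit(on,off,c)])
E
```

```text
clock: 1.18
tcp_pos: [0.4191, 0.1713, 0.2709]
orientation: [0.001, 0.224, 0.974, -0.001]
wrist_force: [0.1, -0.0, -0.2]
finger_gap: 0.0855
grip_force: 0.0
clock: 1.77
tcp_pos: [0.5267, -0.0053, 0.2702]
orientation: [-0.001, 0.223, 0.975, 0.0]
wrist_force: [-1.2, 0.9, 0.0]
finger_gap: 0.0853
grip_force: 0.0
table -0.000377543747492437
stand [ 0.5987 -0.0175 -0.0197] 1.8753124033141396e-06
 plate [[0.5995, -0.0177, 0.3974], 0.0002]
red 402 [[0.613, -0.2624, 2.6764], 0.0001]
A 1061 [[0.4642, -0.1953, -0.6508], 0.0001]
```

View pics/w1.png

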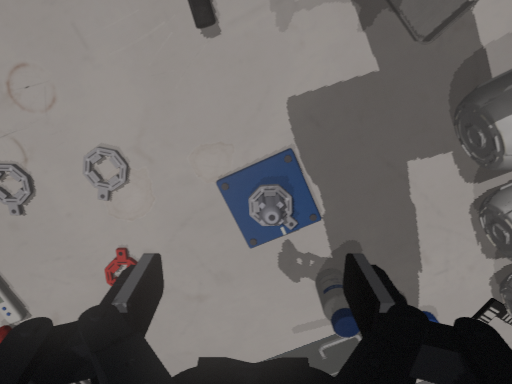

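```bash
python3 -m jog '[0.21,-0.63,-0.3,0,0,0,1, 0.21,-0.63,-0.3,0,0,0,1, 0.21,-0.63,-0.3,0,0,0,1, 0.42,-1,-0.6,0,0,0,1, 0.42,-1,-0.6,0,0,0,1, 0.42,-1,-0.6,0,0,0,1, 0.42,-1,-0.6,0,0,0,1]'
python3 -m jog '[0,-0.27,0,0,0,0,1, 0,-0.27,0,0,0,0,1, 0,-0.27,0,0,0,0,1, 0,-0.27,0,0,0,0,1]'
cat > w.py <<'E'
from h import *
import sys
fn,cx,cy=sys.argv[1],float(sys.argv[2]),float(sys.argv[3])
p,d,W,T=wrist(fn);s=env.get_state();print("tcp",s["tcp_pos"])
w=W.reshape(-1,3);w=w[np.hypot(w[:,0]-cx,w[:,1]-cy)<.075];z=w[:,2]
z0=np.median(z[z<.005]);on=w[(z>z0+.006)&(z<z0+.013),:2];off=w[z<z0+.003,:2]
x,f=fit(on,off,(cx,cy),.012);print(z0.round(4),len(on),x.round(4),f)
n=s["orientation"];a=2*np.arctan2(n[2],n[1])-np.pi/2
e=np.array(x[:2])-s["tcp_pos"][:2];fy=x[2]+np.pi/2
print("shift/0.2",(e/.2).round(4),"turn/pi",(((fy-a+np.pi/2)%np.pi)-np.pi/2)/np.pi)
E
python3 w.py pics/w2.png .613 -.262
```

```text
clock: 2.4
tcp_pos: [0.6097, -0.2056, 0.1448]
orientation: [-0.003, 0.222, 0.975, 0.0]
wrist_force: [-0.1, -0.5, -0.9]
finger_gap: 0.0858
grip_force: 0.0
clock: 2.73
tcp_pos: [0.61, -0.2564, 0.1517]
orientation: [-0.0, 0.221, 0.975, 0.0]
wrist_force: [0.9, 0.7, 0.5]
finger_gap: 0.0856
grip_force: 0.0
tcp [ 0.60999592 -0.25581738  0.15184765]
-0.0004 2098 [ 0.6135 -0.2612  2.6986] 4.911670088484258e-05
shift/0.2 [ 0.0177 -0.0271] turn/pi 0.00033848459000369397
```

```bash
python3 -m jog '[0.021,-0.022,-0.25,0,0,0,0.55, 0.021,-0.022,-0.45,0,0,0,0.55, 0.021,-0.022,-0.55,0,0,0,0.55, 0.021,-0.022,-0.55,0,0,0,0.55, 0.021,-0.022,-0.55,0,0,0,0.55]'
python3 w.py pics/w3.png .614 -.2603
python3 - <<'E'
from h import *
p,d,W,T=wrist();s=env.get_state()
n=s["orientation"];a=2*np.arctan2(n[2],n[1])-np.pi/2
P=W.reshape(-1,3)-s["tcp_pos"];ty=P[:,:2]@[np.cos(a),np.sin(a)];tx=P[:,:2]@[np.sin(a),-np.cos(a)]
print(s["finger_gap"],s["tcp_pos"])
for sg in(1,-1):
    m=(ty*sg>.025)&(ty*sg<.055)&(abs(tx)<.02)&(W.reshape(-1,3)[:,2]>.02)
    print(m.sum(),np.percentile(P[m,2],[1,5,20]).round(4),np.percentile(ty[m]*sg,[1,50,99]).round(4))
E
```

```text
clock: 3.2
tcp_pos: [0.6131, -0.2596, 0.0405]
orientation: [-0.002, 0.22, 0.976, 0.001]
wrist_force: [0.5, -0.3, 0.9]
finger_gap: 0.0661
grip_force: 0.0
tcp [ 0.61478206 -0.26082775  0.04274303]
-0.0004 4908 [ 0.6133 -0.2612  2.6867] 6.088512715428302e-05
shift/0.2 [-0.0075 -0.0018] turn/pi -0.0035940763452285206
0.06632038983185826 [ 0.61581895 -0.26176697  0.04403721]
9039 [0.0091 0.0171 0.0371] [0.0254 0.0391 0.0548]
8614 [0.0089 0.0168 0.0359] [0.0254 0.0386 0.0549]
```

View pics/w3.png

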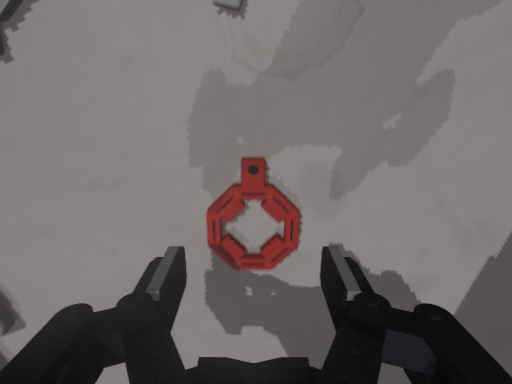

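```bash
python3 -m jog '[0,0,-0.12,0,0,0,0.55, 0,0,-0.2,0,0,0,0.55, 0,0,-0.235,0,0,0,0.55, 0,0,-0.235,0,0,0,0.55, 0,0,-0.235,0,0,0,0.55, 0,0,-0.235,0,0,0,0.2, 0,0,-0.235,0,0,0,0.2, 0,0,-0.235,0,0,0,0.2, 0,0,-0.235,0,0,0,0.2, 0,0,-0.235,0,0,0,0.2]' 40
python3 -m jog '[0,0,0,0,0,0,0.2, 0,0,0,0,0,0,0.2, 0,0,0.3,0,0,0,0.2, 0,0,0.6,0,0,0,0.2, 0,0,0.6,0,0,0,0.2, 0,0,0.6,0,0,0,0.2]'
```

```text
clock: 4.13
tcp_pos: [0.6158, -0.2631, -0.0032]
orientation: [0.002, 0.221, 0.975, -0.0]
wrist_force: [-0.3, 0.2, 6.9]
finger_gap: 0.0548
grip_force: 42.9
clock: 4.63
tcp_pos: [0.6188, -0.2648, 0.1244]
orientation: [0.007, 0.221, 0.975, -0.002]
wrist_force: [1.2, -1.1, 1.1]
finger_gap: 0.0544
grip_force: 43.0
```

```bash
python3 -m jog '[0.09,0.18,0.13,0,0,0.039,0.2, 0.18,0.36,0.13,0,0,0.078,0.2, 0.18,0.54,0.13,0,0,0.117,0.2, 0.18,0.72,0.13,0,0,0.156,0.2, 0.18,0.9,0.13,0,0,0.195,0.2, 0.18,1,0.13,0,0,0.234,0.2, 0.18,1,0.13,0,0,0.27,0.2, 0.18,1,0.13,0,0,0.27,0.2]'
python3 -m jog '[0,0.2,0,0,0,0,0.2, 0,0.37,0,0,0,0,0.2, 0,0.37,0,0,0,0,0.2, 0,0.37,0,0,0,0,0.2]'
cat > w4.py <<'E'
from h import *
import sys
p,d,W,T=wrist(sys.argv[1]);s=env.get_state();t=s["tcp_pos"]
n=s["orientation"];a=2*np.arctan2(n[2],n[1])-np.pi/2
print("tcp",t.round(4),"finger ang",a.round(4))
P=W.reshape(-1,3);q=p.reshape(-1,3)
w=P[np.hypot(P[:,0]-.599,P[:,1]+.016)<.11];z=w[:,2]
x,f=fitsq(w[(z>.0095)&(z<.016),:2],w[z<.004,:2],(.6,-.015));print("stand",x.round(4),f)
h=float(sys.argv[2]) if len(sys.argv)>2 else .026
on=w[(z>h-.003)&(z<h+.005),:2];off=w[(z<.016)&(z>.009),:2]
print(" plate",[np.round(v,4).tolist() for v in fit(on,off,x[:2],.006)])
m=(abs(P[:,2]-t[2]-.008)<.02)&(np.hypot(*(P[:,:2]-t[:2]).T)<.07)
red=(q[:,0]>q[:,1]+50)&(q[:,0]>60)
m&=red if len(sys.argv)<4 else (q.max(1)-q.min(1)<40)
w=P[m];print("held",len(w),np.percentile(w[:,2]-t[2],[5,50,95]).round(4))
zt=np.percentile(w[:,2],60);on=w[w[:,2]>zt-.004,:2]
# fit with gap constraint: off = points seen through/around
off=P[(P[:,2]<t[2]-.03)];off=off[np.hypot(off[:,0]-t[0],off[:,1]-t[1])<.08,:2]
np.savez("held.npz",w=w,q=q[m],t=t,a=a)
loc2=lambda v:np.array([(v-t[:2])@[-np.sin(a),np.cos(a)],(v-t[:2])@[np.cos(a),np.sin(a)]])
L=np.array([loc2(v) for v in w[:,:2]]);print("held tool x/y range",np.percentile(L,[1,50,99],axis=0).round(4).tolist())
tab=L[abs(L[:,1])<.005];print("tool-x extents mid strip",tab[:,0].min().round(4),tab[:,0].max().round(4))
E
python3 w4.py pics/w4.png
```

```text
clock: 5.3
tcp_pos: [0.6504, -0.0603, 0.1408]
orientation: [0.0, -0.203, 0.979, -0.0]
wrist_force: [0.0, -0.3, -0.4]
finger_gap: 0.0546
grip_force: 43.0
clock: 5.63
tcp_pos: [0.6504, 0.0126, 0.1406]
orientation: [0.0, -0.2, 0.98, -0.0]
wrist_force: [-0.5, -1.5, -0.6]
finger_gap: 0.0547
grip_force: 43.0
tcp [0.6505 0.0115 0.1405] finger ang 1.9719
stand [ 0.5985 -0.0171 -0.0207] 0.0
 plate [[0.5988, -0.0169, 0.3874], 0.0001]
held 7542 [0.0069 0.0107 0.0117]
held tool x/y range [[-0.023, -0.0259], [0.0134, -0.0007], [0.0473, 0.0269]]
tool-x extents mid strip -0.025 0.0479
```

View pics/w4.png

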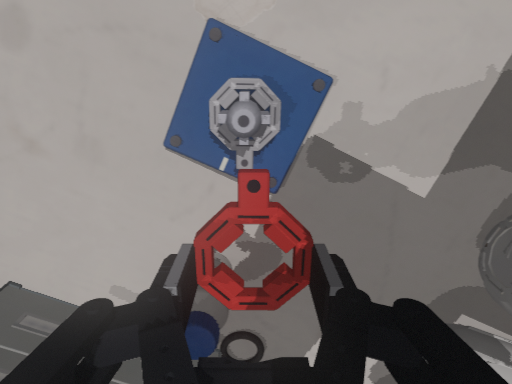

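```bash
python3 -m jog '[-0.12,-0.067,0,0,0,0,0.2, -0.244,-0.134,-0.1,0,0,0,0.2, -0.244,-0.134,-0.25,0,0,0,0.2, -0.244,-0.134,-0.34,0,0,0,0.2, -0.244,-0.134,-0.37,0,0,0,0.2, -0.244,-0.134,-0.37,0,0,0,0.2]'
python3 -m jog '[0,0,-0.02,0,0,0,0.2, 0,0,-0.03,0,0,0,0.2, 0,0,-0.04,0,0,0,0.2, 0,0,-0.04,0,0,0,0.2]'
```

```text
clock: 6.18
tcp_pos: [0.6002, -0.0165, 0.0647]
orientation: [-0.002, -0.198, 0.98, 0.0]
wrist_force: [0.3, 0.0, -1.4]
finger_gap: 0.0546
grip_force: 43.0
clock: 6.52
tcp_pos: [0.6021, -0.0151, 0.0588]
orientation: [0.001, -0.2, 0.98, -0.0]
wrist_force: [-0.3, -0.8, -1.1]
finger_gap: 0.0544
grip_force: 43.0
```

```bash
python3 -m jog '[0,0,-0.01,0,0,0,0.2, 0,0,-0.02,0,0,0,0.2, 0,0,-0.03,0,0,0,0.2, 0,0,-0.04,0,0,0,0.2, 0,0,-0.04,0,0,0,0.2]'
python3 -c "
from workcell import env
print(env.get_state()['tcp_pos'],env.get_state()['ft_torque'])"
python3 -m jog '[0,0,-0.01,0,0,0,0.2, 0,0,-0.02,0,0,0,0.2, 0,0,-0.03,0,0,0,0.2, 0,0,-0.03,0,0,0,0.2, 0,0,-0.03,0,0,0,0.2]'
```

```text
clock: 6.93
tcp_pos: [0.6011, -0.0149, 0.0498]
orientation: [-0.0, -0.2, 0.98, 0.0]
wrist_force: [-0.2, -0.1, -0.3]
finger_gap: 0.0547
grip_force: 43.0
[ 0.601108   -0.01488264  0.04977706] [-0.00056727  0.03422199  0.04330241]
clock: 7.35
tcp_pos: [0.6013, -0.015, 0.0441]
orientation: [-0.0, -0.2, 0.98, 0.0]
wrist_force: [-0.4, 0.1, -1.3]
finger_gap: 0.0547
grip_force: 43.0
```

```bash
python3 -m jog '[0,0,-0.015,0,0,0,0.2, 0,0,-0.03,0,0,0,0.2, 0,0,-0.045,0,0,0,0.2, 0,0,-0.06,0,0,0,0.2, 0,0,-0.06,0,0,0,0.2]'
python3 -m jog '[0,0,-0.01,0,0,0,0.2, 0,0,-0.02,0,0,0,0.2, 0,0,-0.03,0,0,0,0.2, 0,0,-0.03,0,0,0,0.2]'
```

```text
clock: 7.77
tcp_pos: [0.6011, -0.0149, 0.0315]
orientation: [-0.0, -0.2, 0.98, 0.0]
wrist_force: [0.6, 0.4, -0.9]
finger_gap: 0.0543
grip_force: 43.0
clock: 8.1
tcp_pos: [0.6012, -0.015, 0.0258]
orientation: [-0.0, -0.2, 0.98, 0.0]
wrist_force: [0.4, -0.6, -1.2]
finger_gap: 0.0545
grip_force: 43.0
```

```bash
python3 -m jog '[0,0,-0.006,0,0,0,0.2, 0,0,-0.012,0,0,0,0.2, 0,0,-0.012,0,0,0,0.2]'
```

```text
clock: 8.35
tcp_pos: [0.6016, -0.015, 0.0244]
orientation: [0.0, -0.2, 0.98, -0.0]
wrist_force: [-2.5, 0.2, 5.2]
finger_gap: 0.0548
grip_force: 43.6
```

```bash
python3 -m jog '[0,0,0.004,0,0,0,0.55, 0,0,0.004,0,0,0,0.55, 0,0,0.004,0,0,0,0.55, 0,0,0.05,0,0,0,0.55, 0,0,0.2,0,0,0,0.55, 0,0,0.4,0,0,0,0.55, 0.15,0.07,0.58,0,0,0,0.55, 0.27,0.12,0.58,0,0,0,0.55, 0.27,0.12,0.58,0,0,0,0.55, 0.27,0.12,0.58,0,0,0,0.55]'
python3 w4.py pics/w5.png .034
```

```text
clock: 9.18
tcp_pos: [0.6571, 0.0095, 0.1411]
orientation: [0.001, -0.201, 0.98, -0.0]
wrist_force: [-0.1, -0.7, -0.9]
finger_gap: 0.0663
grip_force: 0.0
tcp [0.6554 0.0092 0.14  ] finger ang 1.9743
stand [ 0.5985 -0.017  -0.0211] 0.0
 plate [[0.5984, -0.0171, -2.7374], 0.0]Traceback (most recent call last):
  File "w4.py", line 15, in <module>
    w=P[m];print("held",len(w),np.percentile(w[:,2]-t[2],[5,50,95]).round(4))
                               ~~~~~~~~~~~~~^^^^^^^^^^^^^^^^^^^^^^^
    return _quantile_unchecked(
        a, q, axis, out, overwrite_input, method, keepdims, weights)
    return _ureduce(a,
                    func=_quantile_ureduce_func,
    ...<5 lines>...
                    overwrite_input=overwrite_input,
                    method=method)
    r = func(a, **kwargs)
    result = _quantile(arr,
                       quantiles=q,
    ...<2 lines>...
                       out=out,
                       weights=wgt)
    slices_having_nans = np.isnan(arr[-1, ...])
                                  ~~~^^^^^^^^^
IndexError: index -1 is out of bounds for axis 0 with size 0
```

View pics/w5.png

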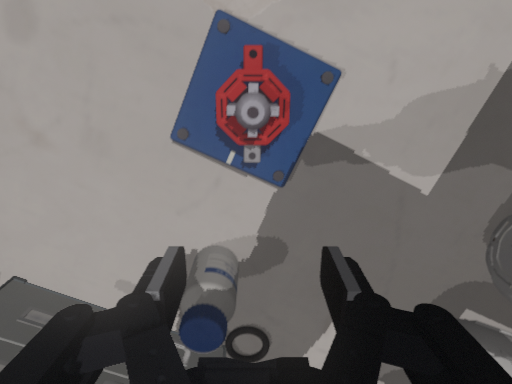

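```bash
python3 -m jog '[-0.15,-0.15,0.05,0,0,-0.038,0.55, -0.3,-0.3,0.05,0,0,-0.077,0.55, -0.45,-0.45,0.05,0,0,-0.115,0.55, -0.6,-0.6,0.05,0,0,-0.154,0.55, -0.75,-0.75,0.05,0,0,-0.192,0.55, -0.9,-0.95,0.05,0,0,-0.23,0.55, -0.96,-1,0,0,0,-0.269,0.55, -0.96,-1,0,0,0,-0.307,0.55, -0.96,-1,0,0,0,-0.336,0.55, -0.96,-1,0,0,0,-0.336,0.55, -0.96,-1,0,0,0,-0.336,0.55]'
python3 w.py pics/w6.png .465 -.194
```

```text
clock: 10.15
tcp_pos: [0.4622, -0.1908, 0.1395]
orientation: [-0.001, 0.32, 0.948, 0.0]
wrist_force: [-0.1, -0.8, -0.5]
finger_gap: 0.0661
grip_force: 0.0
tcp [ 0.46261622 -0.19066382  0.13959494]
-0.0003 2196 [ 0.4643 -0.1949 -0.6574] 6.805406635062467e-05
shift/0.2 [ 0.0086 -0.0213] turn/pi -0.0022772513527736233
```

```bash
python3 -m jog '[0.0086,-0.0213,-0.2,0,0,-0.002,0.55, 0.0086,-0.0213,-0.4,0,0,-0.002,0.55, 0.0086,-0.0213,-0.5,0,0,-0.002,0.55, 0.0086,-0.0213,-0.5,0,0,-0.002,0.55, 0.0086,-0.0213,-0.5,0,0,-0.002,0.55, 0.0086,-0.0213,-0.5,0,0,-0.002,0.55]'
python3 w.py pics/w7.png .465 -.194
```

```text
clock: 10.7
tcp_pos: [0.4661, -0.1955, 0.0411]
orientation: [0.001, 0.323, 0.946, -0.0]
wrist_force: [0.2, -0.1, -0.2]
finger_gap: 0.0658
grip_force: 0.0
tcp [ 0.46665375 -0.19587276  0.04168504]
-0.0003 4722 [ 0.4644 -0.1944 -0.6631] 5.8636996756101043e-05
shift/0.2 [-0.0112  0.0071] turn/pi -0.0017018426520380113
```

```bash
python3 -m jog '[-0.01,0.006,-0.12,0,0,0,0.55, -0.01,0.006,-0.2,0,0,0,0.55, -0.01,0.006,-0.22,0,0,0,0.55, -0.01,0.006,-0.22,0,0,0,0.55, -0.01,0.006,-0.22,0,0,0,0.55, -0.01,0.006,-0.22,0,0,0,0.2, -0.01,0.006,-0.22,0,0,0,0.2, -0.01,0.006,-0.22,0,0,0,0.2, -0.01,0.006,-0.22,0,0,0,0.2, -0.01,0.006,-0.22,0,0,0,0.2]' 40
python3 -m jog '[0,0,0,0,0,0,0.2, 0,0,0.3,0,0,0,0.2, 0,0,0.7,0,0,0,0.2, 0,0,0.7,0,0,0,0.2, 0,0,0.7,0,0,0,0.2]'
```

```text
clock: 11.58
tcp_pos: [0.4645, -0.1948, -0.0022]
orientation: [0.002, 0.323, 0.946, -0.0]
wrist_force: [-0.4, 0.3, 6.1]
finger_gap: 0.0545
grip_force: 42.1
clock: 12.0
tcp_pos: [0.466, -0.1958, 0.1427]
orientation: [0.005, 0.323, 0.946, -0.001]
wrist_force: [1.7, -1.2, -1.5]
finger_gap: 0.055
grip_force: 43.8
```

```bash
python3 -m jog '[0.15,0.15,0.02,0,0,0.038,0.2, 0.3,0.3,0.02,0,0,0.077,0.2, 0.45,0.45,0.02,0,0,0.115,0.2, 0.6,0.6,0.02,0,0,0.154,0.2, 0.75,0.75,0.02,0,0,0.192,0.2, 0.9,0.9,0.02,0,0,0.23,0.2, 0.95,1,0.02,0,0,0.269,0.2, 0.95,1,0.02,0,0,0.307,0.2, 0.95,1,0.02,0,0,0.336,0.2, 0.95,1,0.02,0,0,0.336,0.2, 0.95,1,0.02,0,0,0.336,0.2]'
python3 w4.py pics/w8.png .034 steel
```

```text
clock: 12.92
tcp_pos: [0.6533, 0.0061, 0.1404]
orientation: [0.0, -0.196, 0.981, -0.0]
wrist_force: [0.8, 0.5, -1.7]
finger_gap: 0.0547
grip_force: 43.8
tcp [0.6532 0.0058 0.1404] finger ang 1.9647
stand [ 0.5985 -0.0173 -0.0258] 0.0
 plate [[0.5989, -0.017, -2.7442], 0.0001]
held 10180 [0.005  0.0097 0.0237]
held tool x/y range [[-0.0392, -0.0389], [0.0064, -0.0002], [0.0291, 0.0381]]
tool-x extents mid strip -0.0424 0.0295
```

View pics/w8.png

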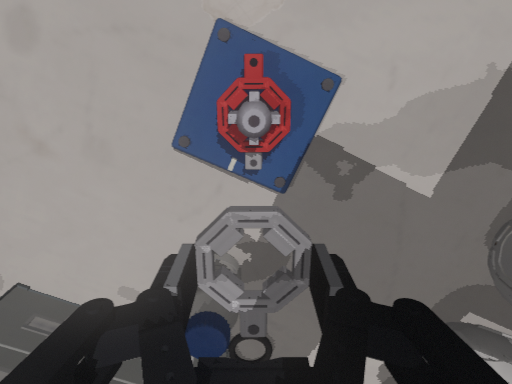

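```bash
python3 -m jog '[-0.13,-0.055,0,0,0,0,0.2, -0.265,-0.111,-0.1,0,0,0,0.2, -0.265,-0.111,-0.25,0,0,0,0.2, -0.265,-0.111,-0.34,0,0,0,0.2, -0.265,-0.111,-0.38,0,0,0,0.2, -0.265,-0.111,-0.4,0,0,0,0.2, -0.265,-0.111,-0.41,0,0,0,0.2, -0.265,-0.111,-0.41,0,0,0,0.2]'
python3 -m jog '[0,0,-0.01,0,0,0,0.2, 0,0,-0.02,0,0,0,0.2, 0,0,-0.03,0,0,0,0.2, 0,0,-0.04,0,0,0,0.2, 0,0,-0.05,0,0,0,0.2, 0,0,-0.05,0,0,0,0.2]'
```

```text
clock: 13.63
tcp_pos: [0.601, -0.0165, 0.0587]
orientation: [0.001, -0.197, 0.98, -0.0]
wrist_force: [0.4, -0.7, -0.6]
finger_gap: 0.0546
grip_force: 43.7
clock: 14.13
tcp_pos: [0.6, -0.0162, 0.0475]
orientation: [-0.0, -0.197, 0.98, 0.0]
wrist_force: [-0.6, -0.1, -1.1]
finger_gap: 0.0547
grip_force: 43.8
```

Underside is about 50 mm, already below the spline tops, with no contact force; continuing down gently.

```bash
python3 -m jog '[0,0,-0.01,0,0,0,0.2, 0,0,-0.02,0,0,0,0.2, 0,0,-0.02,0,0,0,0.2]'
python3 -m jog '[0,0,-0.01,0,0,0,0.2, 0,0,-0.02,0,0,0,0.2, 0,0,-0.03,0,0,0,0.2, 0,0,-0.035,0,0,0,0.2, 0,0,-0.035,0,0,0,0.2]'
```

```text
clock: 14.38
tcp_pos: [0.5999, -0.0162, 0.0434]
orientation: [-0.0, -0.197, 0.98, 0.0]
wrist_force: [-0.2, -0.6, -1.2]
finger_gap: 0.0546
grip_force: 43.8
clock: 14.8
tcp_pos: [0.5999, -0.0163, 0.0365]
orientation: [-0.0, -0.197, 0.98, 0.0]
wrist_force: [0.2, -0.5, -1.2]
finger_gap: 0.055
grip_force: 43.8
```

```bash
python3 -m jog '[0,0,-0.006,0,0,0,0.2, 0,0,-0.012,0,0,0,0.2, 0,0,-0.012,0,0,0,0.2]'
python3 -m jog '[0,0,-0.004,0,0,0,0.2, 0,0,-0.007,0,0,0,0.2, 0,0,-0.007,0,0,0,0.2]'
```

```text
clock: 15.05
tcp_pos: [0.6001, -0.0163, 0.0343]
orientation: [-0.0, -0.197, 0.98, 0.0]
wrist_force: [-0.2, -0.4, -0.5]
finger_gap: 0.0546
grip_force: 43.8
clock: 15.3
tcp_pos: [0.6003, -0.0163, 0.0336]
orientation: [0.0, -0.197, 0.98, -0.0]
wrist_force: [-1.5, -0.4, 3.8]
finger_gap: 0.0547
grip_force: 44.2
```

Contact on the red disc at home height; release, rise and check.

```bash
python3 -m jog '[0,0,0.003,0,0,0,0.55, 0,0,0.003,0,0,0,0.55, 0,0,0.003,0,0,0,0.55, 0,0,0.05,0,0,0,0.55, 0,0,0.2,0,0,0,0.55, 0,0,0.4,0,0,0,0.55, 0.15,0.07,0.54,0,0,0,0.55, 0.27,0.12,0.54,0,0,0,0.55, 0.27,0.12,0.54,0,0,0,0.55, 0.27,0.12,0.54,0,0,0,0.55]'
python3 w4.py pics/w9.png .042 2>/dev/null
python3 - <<'E'
from h import *
p,d,W,T=wrist();P=W.reshape(-1,3);r=np.hypot(P[:,0]-.5987,P[:,1]+.017)
w=P[(r<.03)&(r>.02)];w=w[w[:,2]>.03];A=np.c_[w[:,:2]-[.5987,-.017],np.ones(len(w))]
print(np.percentile(w[:,2],[5,50,95]).round(4),np.linalg.lstsq(A,w[:,2],rcond=None)[0].round(4))
E
```

```text
clock: 16.13
tcp_pos: [0.6553, 0.0081, 0.1417]
orientation: [0.001, -0.198, 0.98, -0.0]
wrist_force: [0.0, -0.2, -0.3]
finger_gap: 0.0659
grip_force: 0.0
tcp [0.6537 0.0079 0.1408] finger ang 1.968
stand [ 0.5984 -0.0171 -0.0241] 0.0
 plate [[0.5993, -0.0174, 0.3963], 0.0]
[0.0369 0.0436 0.0447] [0.0177 0.0065 0.0432]
```

View pics/w9.png

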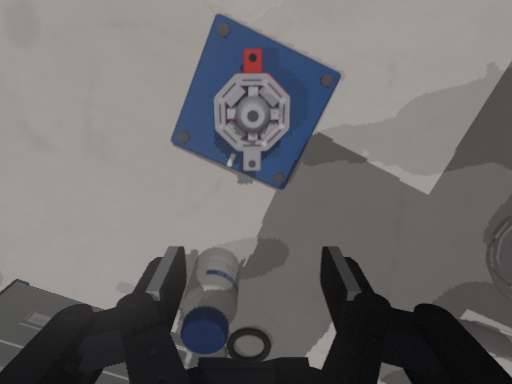

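The picture shows the steel plate on the hub at (252,112), its tab down at (252,160) and the red tab opposite at (253,60). Its top is at 44 mm and level, and the bottle is standing.

```bash
python3 -c "
from workcell import env
print(env.hand_in())"
```

```text
the job is handed in; nothing more can be done
None
```

The stack is built and handed in at about 16 s of 64 s. The red disc is home with its tab opposite the bottom plate's, and the steel plate is home on top with its tab aligned. The bottle is upright, and the wrist readings showed about 5 N at most while seating; the hand-in returned no verdict.

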